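# Refit the carrier plate of a bench mixer

## Robot

A 6-joint arm with a two-finger parallel gripper is mounted at the origin on a cart in front of the work surface, level with it; the furniture and walls round the work are solid. World frame = base frame: x ahead of the robot, y to its left, z up, the work surface at z = 0. Lengths are in m, angles in rad, forces in N, time in s.
With the tool pointing down it reaches from about 0.3 to 0.775 m from the base axis. Payload 14.6 kg.
Tool frame: the origin (TCP) lies at the very end of the fingers, on their centre line; the grasp point (between the pads) lies 19 mm behind it; x points along the fingers, y is the direction in which the jaws open and shut, and the axes are right-handed (so a half turn about x gives the same grasp; the last joint's range is limited). The gripper opens to 85 mm and grips with 20 to 120 N. Pads are 22 mm wide; open, the fingers measure 114 mm over their backs; the gripper's body (76 mm by 85 mm) begins 54 mm behind the grasp point. The pads swing forward as they close: fully open they stand 13 mm farther back than shut.
Start: joints at [-1.287, 0.3, 1.521, -0, 1.321, -0.067], TCP at [0.189, -0.516, 0.231] pointing down, gripper open.
Joint ranges: [-3.03, 3.03], [-0.79, 2.21], [0.23, 2.52], [-1.04, 4.18], [0, 3.07], [-2.55, 2.55]. Speed limits (rad/s): [2.22, 2.22, 2.57, 3.14, 3.14, 3.14].

## Interface

Orientations are given as a unit quaternion [x, y, z, w].
In Python, from plant import manip gives the robot as it stands.
- The arm moves only by the tool apply_moves, never from a script. Its argument "commands" is a list of rows, each a list of 6 numbers: the shift along the world's x, y, z in mm, then the turn, a rotation vector about the world's x, y, z in degrees. A call has 1 to 12 rows; each row is the pose to reach, as a shift and turn from the pose measured when the call began; what a row does not reach only later rows make up. A row lasts 1/10 s, in which the tool goes at most 50 mm and 8.59 degrees, less where a joint would pass 70% of its speed; a pose out of reach is approached as far as the arm can. A call with a gripper value outside its range is refused whole. "fingers" is the closure, from 0 (fully open) to 1 (shut), set as the call begins (left out, the last holds). The fingers move at their own pace and stop on an object; the grip force is fixed at half the most. Time passes only in rows, so rows that repeat a pose let the fingers close. It gives the time, the measured TCP pose, the force and the opening at its end, in the units of the state.
- manip.get_obs(): the state, without advancing time (a new reading comes with each control period).
- manip.grab_frame(name): name is "side" or "top"; returns the picture (384x512x3 uint8, red, green, blue); there is no depth.
- manip.get_calibration(name): a dict with "camera_matrix" (3x3 intrinsics, pixels), "origin" and "orientation" of the camera in the world. Camera axes: x right, y down, z forward; pixel columns grow to the right and rows downward; lengths in m; the calibration is good to about 2 mm. A picture is of the moment at which its call begins. get_calibration takes no time and is no camera call.
- manip.finish_job(): hands the job in, once; it reports no verdict.
The state is a dict: "t": time; "joint_pos": joint angles; "qvel": joint speeds; "joint_efforts": joint torques, N m; "ee_pos": TCP position; "tool_rot": TCP orientation; "ft_force": force on the tool from outside, world axes, zero at the start; "wrist_torque": the same for the moment, N m; "opening": finger opening in m.
Only numpy, scipy, OpenCV 4.12 (cv2) and the standard library are available. Lean on these libraries where they do the work, as an engineer would, in place of code of your own. Each camera call takes 0.05 s, during which the arm holds its last target.

## Task

Fit the loose carrier plate back into the bay of the bench mixer: tilt it, tuck its thin tongue edge under the mixer's overhanging lip, level it down into the bay and press it fully home, flat on the bay floor, until the spring catch has snapped back out over its rear edge. Let go of it, and leave the vial, the felt pen, the timer, the small glass beaker and the turquoise-capped jar where they are.

Things in the scene. Friction and masses are not known exactly. Their poses are not given: they have to be found in the camera images.
- carrier: loose aluminium carrier plate with dark round wells, 96 (x) x 90 (y) mm, 8 mm thick, about 0.18 kg, lying flat on the worktop, rib up. Origin: centre of its underside, z up. Its -x edge is a full-width tongue only 5 mm thick, flush with the underside, 14 mm long. A grey upright grip rib stands on top
- tongue (a point): middle of the lower edge of the carrier's tongue, at x = -48 mm, z = 0 in the carrier's frame
- heel (a point): middle of the lower rear edge of the carrier, at x = +48 mm, z = 0 in the carrier's frame; this edge goes to the mixer's catch
- grip (a point): point on the carrier's grip rib, at x = +2 mm, 30 mm above the carrier's underside. The rib is 12 mm thick along x (grasp across this), 40 mm long along y, its top 43 mm above the underside; a low foot 20 x 48 mm, 10.5 mm above the underside, surrounds it
- mixer: fixed bench mixer, white and grey, 168 x 121 mm. Origin on the worktop under the middle of its open bay; x points from the low lip end (nearest the robot) to the tall drive head with two knobs and a display. The bay is 98.5 mm long (x from -49.25 to +49.25 mm) and 93 mm wide, its floor 30 mm above the worktop; its side rails are 16 mm high above that floor
- bay (a point): centre of the bay floor; axes as the mixer's. Seated, the carrier's origin lies here, axes alike
- lip_edge (a point): middle of the lower inner edge of the lip, at x = -39.25 mm, 15 mm above the bay floor. The lip is 5 mm thick and overhangs the bay's -x end by 10 mm over the full width, with an end wall behind it. With the carrier seated the rib has over 30 mm free to the lip and to the head: open the fingers only partly there
- head_edge (a point): middle of the top edge of the drive head's upright face over the bay (x = +49.25 mm, 42 mm above the bay floor). The head's top is flat; its knobs, 9 mm high, begin 26 mm behind the face
- catch (a joint): steel spring catch, 40 mm wide, mid-face on the head: a ramp 30 degrees from vertical, its tip 6 mm proud of the face, about 1 mm above a seated carrier's top. In m: 0 = fully out (rest), positive = pushed into the head (0.009 at most). The carrier's rear edge needs roughly 8 to 18 N downward to pass it; it then springs out over the edge
- vial: small white-capped vial, 21 mm across, 45 mm high, standing on the worktop; leave it. Origin: centre of its underside
- felt_pen: marker pen, 135 mm long along its y, 17 mm thick, lying between the carrier's place and the mixer; leave it. Origin: centre of its underside
- bench_timer: white bench timer, 62 x 64 x 18 mm; leave it. Origin: centre of its underside
- glass_beaker: small glass beaker, 55 mm across, 66 mm high, right of the mixer; leave it. Origin: centre of its underside
- jar_mint_b: jar with a turquoise cap, 47 mm across, 83 mm high, right of the mixer, the one of the two jars that is farther from the robot; leave it. Origin: centre of its underside
Not all that is in view belongs to the job. Several things have the shape of the carrier; the one meant has the colours described above.

How it is judged:
On the way:
1. the tilted carrier's tongue is under the lip (angle between carrier's own z axis and vertical above 0.2 rad and x of tongue in the frame of bay between -0.053 and -0.0415 m and y of tongue in the frame of bay between -0.008 and 0.008 m and z of tongue in the frame of bay below 0.011 m and x of heel in the frame of bay above 0 m), for 0.1 s.
At the end, for the whole second after the job is handed in: The carrier lies in the mixer's bay, tongue under the lip, flat (within 0.04 rad) and down on the bay floor (tongue within 2 mm, rear edge within 2.5 mm), centred within 4 mm, at rest and released, with the catch sprung out over its rear edge (less than 1.5 mm from fully out) (horizontal distance between carrier and bay below 0.004 m and z of tongue in the frame of bay below 0.002 m and z of heel in the frame of bay below 0.0025 m and x of tongue in the frame of bay below -0.043 m and angle between carrier's own z axis and vertical below 0.04 rad and value of joint catch below 0.0015 m and linear speed of carrier below 0.01 m/s and contact force between the fingers and carrier below 0.1 N); the robot touches nothing.
It fails at once if the vial is displaced by more than 3 cm (distance of vial from where it was at the start of the episode above 0.03 m).
It fails at once if the felt pen is displaced by more than 3 cm (distance of felt_pen from where it was at the start of the episode above 0.03 m).
It fails at once if the timer is displaced by more than 3 cm (distance of bench_timer from where it was at the start of the episode above 0.03 m).
It fails at once if the glass beaker is displaced by more than 3 cm (distance of glass_beaker from where it was at the start of the episode above 0.03 m).
It fails at once if the jar is displaced by more than 3 cm (distance of jar_mint_b from where it was at the start of the episode above 0.03 m).
It also fails if it takes over 53 s, if anything falls off the work surface, if the arm or the gripper's body presses on something with over 40 N, if the wrist force passes 120 N, or if a joint passes its speed limit or range.

## Working session

There is one attempt and no reset: what is moved stays moved. The work goes in short steps, Python scripts to look and compute and a tool call to move; the robot and the scene stay as the last step left them, time stands still between calls to the robot, and variables do not carry over. Pictures are saved under pics/ and viewed, and the job is handed in when it is done.

Besides the shell and the picture viewer there is one more tool, called after "Request:" by a JSON object that holds its "api" and its "payload", one argument or row to a line. apply_moves: Moves the arm, as the interface text tells. Its arguments: {"type":"object","properties":{"commands":{"type":"array"},"fingers":{"type":"number"}},"required":["commands"]}

```bash
mkdir -p pics; ls
python3 - <<'E'
from plant import manip
import cv2
for n in ("side","top"):
    f=manip.grab_frame(n); cv2.imwrite(f"pics/{n}0.png",f[:,:,::-1])
    c=manip.get_calibration(n); print(n,c)
o=manip.get_obs(); print(o)
E
```

```text
pics
side {'camera_matrix': array([[390.14574344,   0.        , 252.14918078],
       [  0.        , 390.14574344, 188.90510335],
       [  0.        ,   0.        ,   1.        ]]), 'origin': array([-0.23521182, -1.08408816,  0.81516437]), 'orientation': array([ 0.82157847, -0.23597966,  0.1309735 , -0.50216369])}
top {'camera_matrix': array([[428.06067756,   0.        , 255.65905915],
       [  0.        , 428.06067756, 190.82863201],
       [  0.        ,   0.        ,   1.        ]]), 'origin': array([0.39131971, 0.14208741, 1.4955751 ]), 'orientation': array([ 0.70674092, -0.70645187,  0.0268579 , -0.02686433])}
{'t': 0.1, 'joint_pos': array([-1.28662156e+00,  3.00462487e-01,  1.52153559e+00, -1.06562023e-05,
        1.32070350e+00, -6.65905946e-02]), 'qvel': array([ 0.00016972, -0.00168765, -0.00251992, -0.00063681,  0.00080936,
       -0.00038312]), 'joint_efforts': array([ 6.41672777e-04, -5.44378853e+01, -3.62368262e+01, -1.28166121e-04,
        3.02354521e-03, -1.71182865e-06]), 'ee_pos': array([ 0.18892808, -0.51630239,  0.23074528]), 'tool_rot': array([-0.69621318, -0.12376975,  0.69630558, -0.12299105]), 'ft_force': array([-0.03885982, -1.21434196,  0.19993312]), 'wrist_torque': array([ 0.01372937,  0.01298495, -0.03424482]), 'opening': 0.08558347043112544}
```

View pics/side0.png

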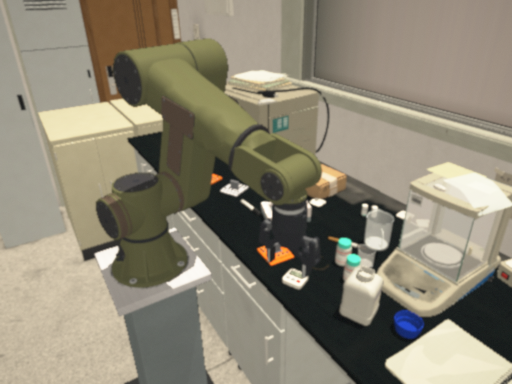

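View pics/top0.png

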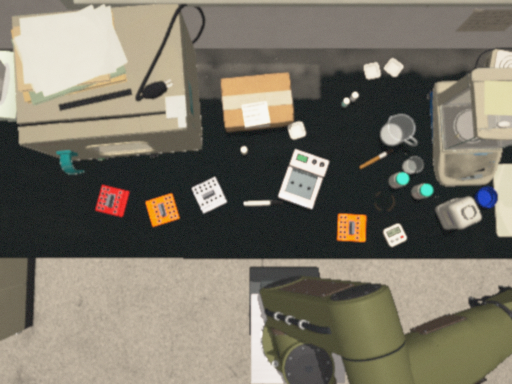

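Plates shaped like the carrier in the top picture are red (112,200), orange (162,209), silver-white with dark wells (208,195) and orange (351,228). The description says aluminium, so I choose (208,195). The mixer is at (303,179), the pen at (257,203) and the vial probably at (244,150). Next I'll check a close crop.

Run:
```python
import cv2
f=cv2.imread("pics/top0.png")
c=f[140:220,180:340]; cv2.imwrite("pics/c1.png",cv2.resize(c,None,fx=5,fy=5,interpolation=cv2.INTER_CUBIC))
c=f[170:220,183:233]; cv2.imwrite("pics/c2.png",cv2.resize(c,None,fx=12,fy=12,interpolation=cv2.INTER_CUBIC))
c=f[145:211,270:336]; cv2.imwrite("pics/c3.png",cv2.resize(c,None,fx=9,fy=9,interpolation=cv2.INTER_CUBIC))
s=cv2.imread("pics/side0.png")
c=s[160:260,200:330]; cv2.imwrite("pics/c4.png",cv2.resize(c,None,fx=6,fy=6,interpolation=cv2.INTER_CUBIC))
```

```text
(no output)
```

View pics/c2.png

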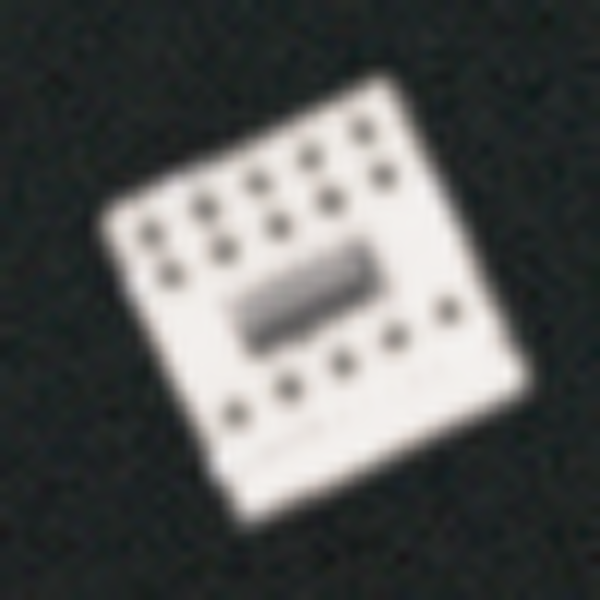

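View pics/c3.png

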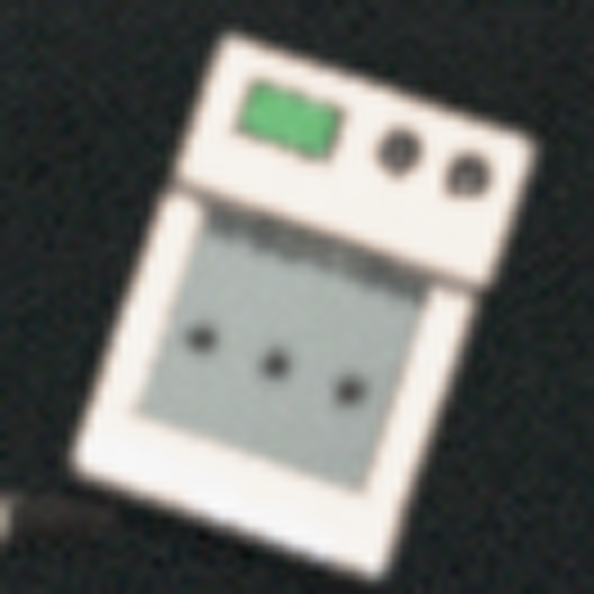

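View pics/c4.png

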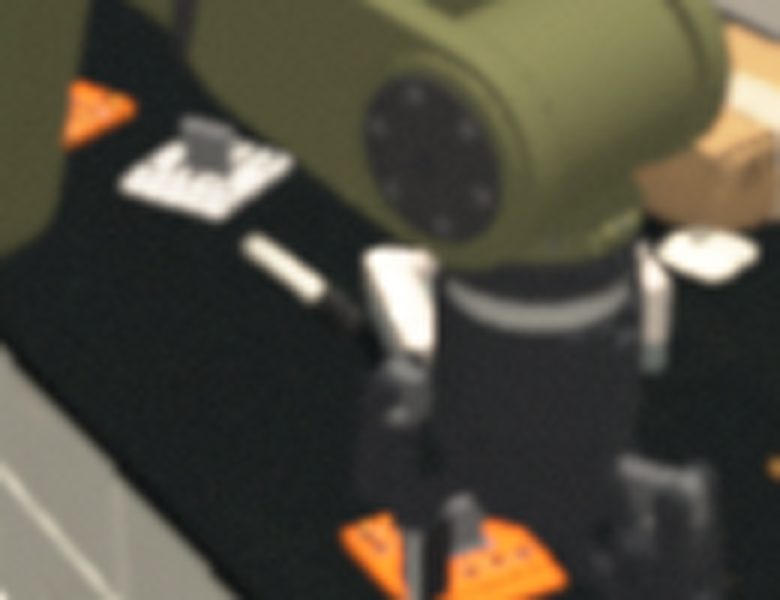

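View pics/c1.png

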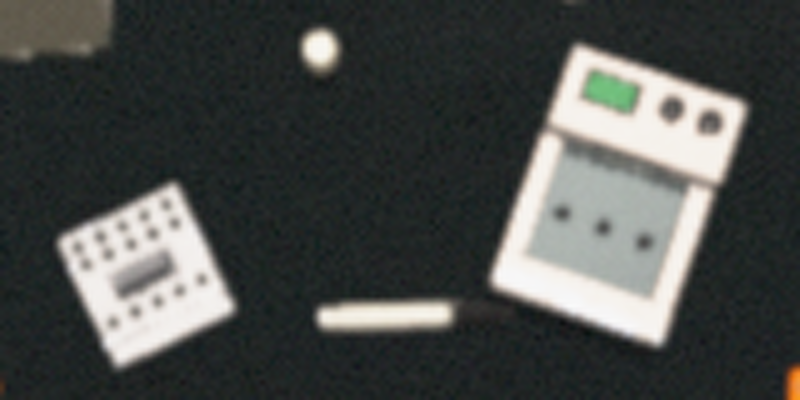

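```bash
cat > h.py <<'E'
import numpy as np
from scipy.spatial.transform import Rotation as R
from scipy.optimize import least_squares
from plant import manip
def cam(n):
    c=manip.get_calibration(n); return c["camera_matrix"],np.array(c["origin"]),R.from_quat(c["orientation"])
def proj(n,P):
    K,o,r=cam(n); p=r.inv().apply(np.atleast_2d(P)-o); u=p@K.T; return u[:,:2]/u[:,2:]
def onplane(n,uv,z):
    K,o,r=cam(n); d=r.apply(np.linalg.inv(K)@np.array([uv[0],uv[1],1.])); return o+d*(z-o[2])/d[2]
def orig(pc,s,x0,y0):
    return (np.asarray(pc,float)+.5)/s-.5+np.array([x0,y0])
E
python3 - <<'E'
from h import *
def tf(p,P,z0=0):
    c,s=np.cos(p[2]),np.sin(p[2]); P=np.asarray(P,float)
    return np.c_[p[0]+c*P[:,0]-s*P[:,1],p[1]+s*P[:,0]+c*P[:,1],P[:,2]+z0]
uv=orig([(100,215),(388,72),(535,382),(243,528)],12,183,170)
M=np.array([(48,45,8),(48,-45,8),(-48,-45,5),(-48,45,5)])/1e3
g=onplane("top",uv.mean(0),.008)
f=lambda p:(proj("top",tf(p,M))-uv).ravel()
r=least_squares(f,[g[0],g[1],.4]);print("carrier",r.x,np.degrees(r.x[2]),r.fun.round(2))
p=r.x
# wells/rib for check
print(orig([(310,300)],12,183,170),proj("top",tf(p,[(.002,0,.043)])))
uv=orig([(178,188),(490,288),(132,410),(365,490),(228,32),(537,145),(73,465),(383,580)],9,270,145)
def mod(q):
    P=np.array([(49.25,60.5,72),(49.25,-60.5,72),(-39.25,46.5,50),(-39.25,-46.5,50),(q[3]*1e3,60.5,72),(q[3]*1e3,-60.5,72),(q[4]*1e3,60.5,50),(q[4]*1e3,-60.5,50)])/1e3
    return (proj("top",tf(q,P))-uv).ravel()
g=onplane("top",uv.mean(0),.05)
r=least_squares(mod,[g[0],g[1],-.3,.1,-.06],loss='soft_l1');print("mixer",r.x,np.degrees(r.x[2]),mod(r.x).reshape(-1,2).round(2))
for n,u,z in (("vial",(244,150),.045),("pen",(257,203),.01)):print(n,onplane("top",u,z))
E
```

```text
carrier [0.49192447 0.30507002 0.45164913] 25.877588701149552 [ 0.44  0.23 -0.25  0.95 -0.59 -0.14  0.4  -1.03]
[[208.375      194.54166667]] [[207.50080856 193.21086025]]
mixer [ 0.5230485  -0.01181575 -0.34454535  0.10550625 -0.06514435] -19.74099448405931 [[ 0.24 -1.42]
 [-0.3  -0.39]
 [ 0.05  0.6 ]
 [ 0.09  0.99]
 [ 0.25  0.28]
 [-0.04 -0.2 ]
 [ 0.15  0.28]
 [-0.51 -0.4 ]]
vial [0.64192619 0.18209394 0.045     ]
pen [0.46203917 0.13744965 0.01      ]
```

```bash
cat >> h.py <<'E'
def tf(p,P,z0=0):
    c,s=np.cos(p[2]),np.sin(p[2]); P=np.asarray(P,float)
    return np.c_[p[0]+c*P[:,0]-s*P[:,1],p[1]+s*P[:,0]+c*P[:,1],P[:,2]+z0]
def overlay(n,img,box,s,lines,out):
    import cv2
    x0,y0,x1,y1=box
    c=cv2.resize(img[y0:y1,x0:x1],None,fx=s,fy=s,interpolation=cv2.INTER_CUBIC)
    for L,col in lines:
        q=(proj(n,L)-[x0,y0]+.5)*s-.5
        cv2.polylines(c,[np.round(q).astype(np.int32)],False,col,1,cv2.LINE_AA)
    cv2.imwrite(out,c)
def mixlines(q):
    a=lambda P:tf(q,np.array(P)/1e3)
    return [(a([(49.25,60.5,72),(49.25,-60.5,72),(105.5,-60.5,72),(105.5,60.5,72),(49.25,60.5,72)]),(0,0,255)),
     (a([(-39.25,46.5,50),(-39.25,-46.5,50)]),(255,0,0)),
     (a([(-39.25,46.5,46),(49.25,46.5,46)]),(0,200,0)),(a([(-39.25,-46.5,30),(49.25,-46.5,30)]),(0,200,0)),(a([(-39.25,-46.5,46),(49.25,-46.5,46)]),(200,200,0)),
     (a([(-62.5,60.5,50),(-62.5,-60.5,50)]),(255,0,255)),(a([(49.25,60.5,46),(-62.5,60.5,46)]),(255,0,255)),(a([(49.25,-60.5,46),(-62.5,-60.5,46)]),(255,0,255))]
def carlines(T):  # T: function mapping mm pts -> world
    return [(T([(48,45,8),(48,-45,8),(-34,-45,8),(-34,45,8),(48,45,8)]),(0,0,255)),(T([(-34,45,5),(-48,45,5),(-48,-45,5),(-34,-45,5)]),(255,0,0)),
     (T([(8,20,43),(8,-20,43),(-4,-20,43),(-4,20,43),(8,20,43)]),(0,200,0))]
E
python3 - <<'E'
from h import *
import cv2
f=cv2.imread("pics/top0.png")
q=[0.523,-.0118,-.3445]
overlay("top",f,(270,147,336,213),9,mixlines(q),"pics/o1.png")
p=[.4919,.3051,.4516]
overlay("top",f,(183,170,233,220),12,carlines(lambda P:tf(p,np.array(P)/1e3)),"pics/o2.png")
E
```

```text
(no output)
```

View pics/o1.png

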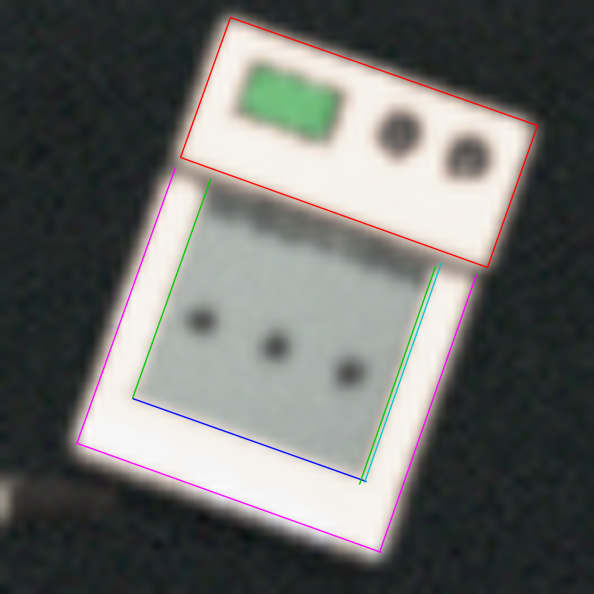

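View pics/o2.png

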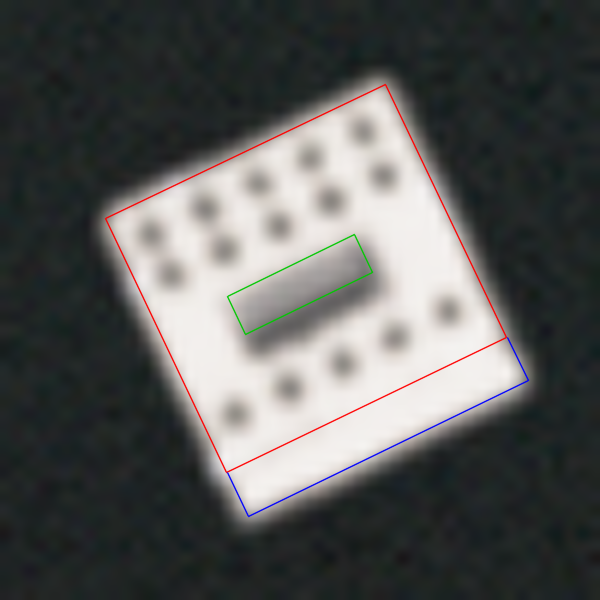

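```bash
cat >> h.py <<'E'
def tool():
    o=manip.get_obs(); return np.array(o["ee_pos"]),R.from_quat(o["tool_rot"]),o
def goto(pos,Rg):
    p,r,o=tool(); d=(np.array(pos)-p)*1e3; v=(Rg*r.inv()).as_rotvec(degrees=True)
    print("shift",d.round(1),"turn",v.round(2)); return d,v
def toolR(yaw,tilt=0,flip=False):
    # carrier frame (yaw, then tilt: heel up by tilt rad); tool x=-zc, tool y=+xc (or -xc)
    C=R.from_euler('ZY',[yaw,-tilt]); m=C.as_matrix()
    s=-1 if flip else 1
    return R.from_matrix(np.c_[-m[:,2],s*m[:,0],np.cross(-m[:,2],s*m[:,0])])
E
python3 - <<'E'
from h import *
p,r,o=tool(); print(r.as_matrix().round(3))
c=np.array([.4919,.3051]);y=.4516
g=c+.002*np.array([np.cos(y),np.sin(y)])
for fl in(0,1): goto([*g,.12],toolR(y,0,fl))
E
```

```text
[[-0.     0.344 -0.939]
 [ 0.001 -0.939 -0.344]
 [-1.    -0.001 -0.   ]]
shift [ 304.8  822.3 -110.7] turn [-3.000e-02 -6.000e-02  9.578e+01]
shift [ 304.8  822.3 -110.7] turn [-6.000e-02  3.000e-02 -8.422e+01]
```

Request:
{"api": "apply_moves", "payload": {
  "commands": [
    [15,40,20,0,0,5],
    [30,80,30,0,0,10],
    [48,125,30,0,0,15],
    [65,170,30,0,0,20],
    [82,215,30,0,0,25],
    [100,260,30,0,0,30],
    [117,305,30,0,0,35],
    [134,350,30,0,0,40],
    [150,390,30,0,0,45],
    [167,430,30,0,0,50],
    [167,430,30,0,0,50]
  ],
  "fingers": 0.3
}}

```text
t: 1.2
ee_pos: [0.3569, -0.0826, 0.2607]
tool_rot: [-0.577, -0.409, 0.577, -0.408]
ft_force: [-0.0, -1.0, 0.7]
opening: 0.0599
```

Request:
{"api": "apply_moves", "payload": {
  "commands": [
    [15,45,0,0,0,5],
    [30,90,0,0,0,10],
    [46,135,0,0,0,15],
    [61,180,0,0,0,20],
    [77,225,0,0,0,25],
    [92,270,0,0,0,30],
    [107,315,0,0,0,35],
    [122,355,0,0,0,40],
    [137,392,0,0,0,45],
    [137,392,0,0,0,45]
  ]
}}

```text
t: 2.2
ee_pos: [0.4946, 0.3121, 0.259]
tool_rot: [0.375, 0.6, -0.376, 0.598]
ft_force: [-0.5, -0.2, -0.4]
opening: 0.0598
```

Run:
```python
from h import *
p,r,o=tool(); print(o["t"],p,o["joint_pos"].round(2),o["opening"],o["ft_force"])
c=np.array([.4919,.3051]);y=.4516
g=c+.002*np.array([np.cos(y),np.sin(y)])
goto([*g,.08],toolR(y,0,0))
```

```text
2.2 [0.49455196 0.31206798 0.25897948] [0.5  0.36 1.38 0.   1.41 0.05] 0.059767198154023565 [-0.46942876 -0.1559216  -0.40037508]
shift [  -0.9   -6.1 -179. ] turn [ 0.03 -0.19 -0.01]
```

Request:
{"api": "apply_moves", "payload": {
  "commands": [
    [-1,-6,-45,0,0,0],
    [-1,-6,-90,0,0,0],
    [-1,-6,-135,0,0,0],
    [-1,-6,-179,0,0,0],
    [-1,-6,-179,0,0,0]
  ]
}}

```text
t: 2.7
ee_pos: [0.4912, 0.3036, 0.0746]
tool_rot: [0.372, 0.602, -0.38, 0.596]
ft_force: [0.2, -0.9, 0.4]
opening: 0.0599
```

Run:
```python
from h import *
import cv2
p,r,o=tool(); print(p,o["ft_force"])
for n in("side","top"):
    f=manip.grab_frame(n)[:,:,::-1]; cv2.imwrite(f"pics/{n}1.png",f)
f=cv2.imread("pics/side1.png"); 
pp=[.4919,.3051,.4516]
u=proj("side",[(.49,.305,.05)])[0].astype(int); x0,y0=u-[35,35]
overlay("side",f,(x0,y0,x0+70,y0+70),8,carlines(lambda P:tf(pp,np.array(P)/1e3)),"pics/o3.png")
```

```text
[0.49116293 0.30364758 0.07462473] [ 0.16074456 -0.90314019  0.39161132]
```

View pics/o3.png

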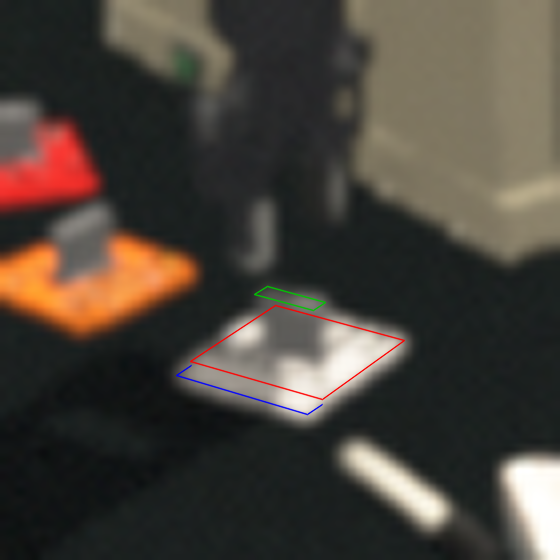

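Request:
{"api": "apply_moves", "payload": {
  "commands": [
    [2.5,2,-20,0,0,0],
    [2.5,2,-40,0,0,0],
    [2.5,2,-50,0,0,0],
    [2.5,2,-56,0,0,0],
    [2.5,2,-56,0,0,0],
    [2.5,2,-56,0,0,0]
  ]
}}

```text
t: 3.4
ee_pos: [0.4971, 0.3078, 0.0262]
tool_rot: [0.375, 0.6, -0.376, 0.598]
ft_force: [-0.3, 0.4, -0.2]
opening: 0.06
```

Run:
```python
from h import *
p,r,o=tool(); print(p,o["ft_force"])
y=.4516
goto([.4937,.306,.016],toolR(y,0,0))
```

```text
[0.4970791  0.30781308 0.02624665] [-0.28538247  0.36800794 -0.1950642 ]
shift [ -3.4  -1.8 -10.2] turn [-0.   -0.12  0.06]
```

Request:
{"api": "apply_moves", "payload": {
  "commands": [
    [0,0,0,0,0,0],
    [0,0,0,0,0,0]
  ]
}}

```text
t: 3.6
ee_pos: [0.4974, 0.308, 0.0271]
tool_rot: [0.376, 0.599, -0.376, 0.599]
ft_force: [-0.5, 0.7, 0.4]
opening: 0.0597
```

Request:
{"api": "apply_moves", "payload": {
  "commands": [
    [0,0,0,0,0,0],
    [0,0,0,0,0,0],
    [0,0,0,0,0,0]
  ]
}}

```text
t: 3.9
ee_pos: [0.4975, 0.308, 0.0272]
tool_rot: [0.376, 0.599, -0.376, 0.599]
ft_force: [-0.3, 0.2, -0.4]
opening: 0.0602
```

Request:
{"api": "apply_moves", "payload": {
  "commands": [
    [0,0,-5,0,0,0],
    [0,0,-5,0,0,0],
    [0,0,-5,0,0,0]
  ]
}}

```text
t: 4.2
ee_pos: [0.4974, 0.308, 0.0218]
tool_rot: [0.376, 0.6, -0.376, 0.599]
ft_force: [0.3, 0.2, -0.6]
opening: 0.0601
```

Request:
{"api": "apply_moves", "payload": {
  "commands": [
    [-3.5,-2,-2,0,0,0],
    [-3.5,-2,-6,0,0,0],
    [-3.5,-2,-6,0,0,0],
    [-3.5,-2,-6,0,0,0],
    [-3.5,-2,-6,0,0,0]
  ]
}}

```text
t: 4.7
ee_pos: [0.4939, 0.306, 0.0159]
tool_rot: [0.376, 0.6, -0.376, 0.599]
ft_force: [-0.5, -0.5, -0.4]
opening: 0.0597
```

Request:
{"api": "apply_moves", "payload": {
  "commands": [
    [0,0,0,0,0,0],
    [0,0,0,0,0,0],
    [0,0,0,0,0,0],
    [0,0,0,0,0,0],
    [0,0,0,0,0,0],
    [0,0,0,0,0,0],
    [0,0,0,0,0,0]
  ],
  "fingers": 1.0
}}

```text
t: 5.4
ee_pos: [0.4941, 0.3061, 0.0161]
tool_rot: [0.376, 0.599, -0.376, 0.599]
ft_force: [0.1, -0.2, 2.1]
opening: 0.0113
```

Run:
```python
from h import *
import cv2
p,r,o=tool(); print(o["t"],p,r.as_matrix().round(3),o["opening"],o["ft_force"],o["wrist_torque"])
```

```text
5.4 [0.49407334 0.30611916 0.01614847] [[-0.001  0.9    0.435]
 [ 0.001  0.435 -0.9  ]
 [-1.    -0.    -0.001]] 0.011292448135521943 [ 0.05714671 -0.17079114  2.14117045] [-0.0025702  -0.02037441  0.01147702]
```

Request:
{"api": "apply_moves", "payload": {
  "commands": [
    [0,0,15,0,0,0],
    [0,0,40,0,0,0],
    [0,0,75,0,0,0],
    [0,0,110,0,0,0],
    [0,0,140,0,0,0],
    [0,0,140,0,0,0],
    [0,0,140,0,0,0],
    [0,0,140,0,0,0]
  ]
}}

```text
t: 6.2
ee_pos: [0.4935, 0.3057, 0.1549]
tool_rot: [0.375, 0.6, -0.376, 0.598]
ft_force: [0.3, -0.8, -3.0]
opening: 0.0108
```

Run:
```python
from h import *
import cv2
p,r,o=tool(); print(o["t"],p,o["opening"],o["ft_force"],o["wrist_torque"])
for n in("side","top"):
    f=manip.grab_frame(n)[:,:,::-1]; cv2.imwrite(f"pics/{n}2.png",f)
# carrier from tool: origin at tool (x along +? )
def T(P):
    P=np.array(P,float)/1e3; Rc=R.from_matrix(np.c_[r.as_matrix()[:,1],-r.as_matrix()[:,2]*-1*-1*-1 if 0 else np.cross(-r.as_matrix()[:,0],r.as_matrix()[:,1]),-r.as_matrix()[:,0]])
    return Rc.apply(P-np.array([.002,0,.016]))+p
for n in("side","top"):
    f=cv2.imread(f"pics/{n}2.png"); u=proj(n,[p])[0].astype(int); x0,y0=u-[32,32]
    overlay(n,f,(x0,y0,x0+64,y0+64),9,carlines(T),f"pics/o4{n}.png"); print(n,x0,y0)
```

```text
6.2 [0.49345951 0.30574834 0.15491407] 0.010761687603462184 [ 0.26773401 -0.8009121  -2.98112783] [-0.01861712  0.03100237  0.02388598]
side 200 125
top 171 158
```

View pics/o4side.png

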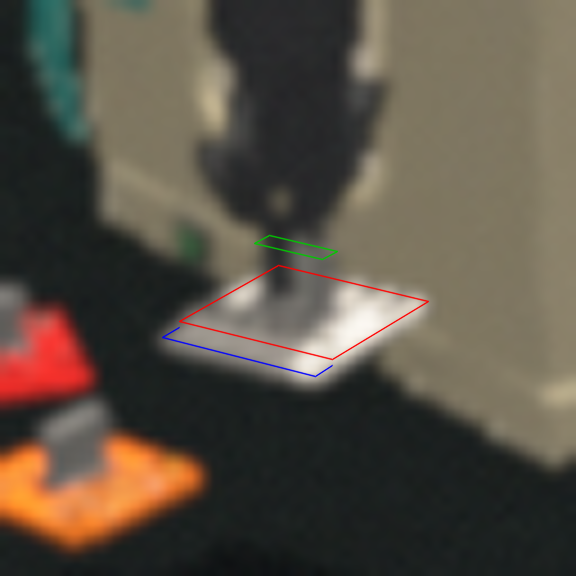

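View pics/o4top.png

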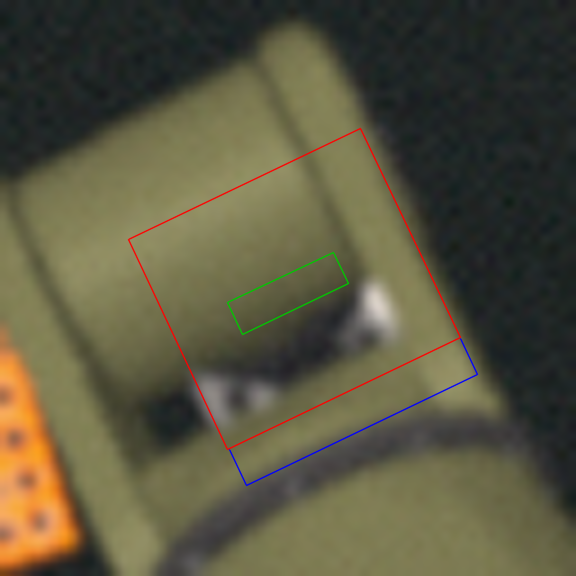

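Run:
```python
from h import *
import cv2
q=[0.523,-.0118,-.3445]
f=cv2.imread("pics/side2.png"); u=proj("side",[(.523,-.012,.05)])[0].astype(int); x0,y0=u-[36,36]
print(x0,y0)
overlay("side",f,(x0,y0,x0+72,y0+72),8,mixlines(q),"pics/o5.png")
overlay("side",f,(x0,y0,x0+72,y0+72),8,[],"pics/o5b.png")
f=cv2.imread("pics/top2.png")
cv2.imwrite("pics/o6.png",cv2.resize(f[100:250,80:380],None,fx=2.6,fy=2.6,interpolation=cv2.INTER_CUBIC))
```

```text
243 171
```

View pics/o5.png

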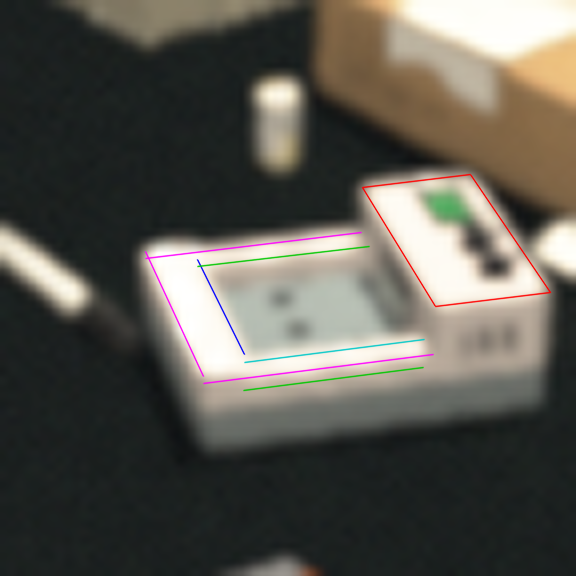

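View pics/o5b.png

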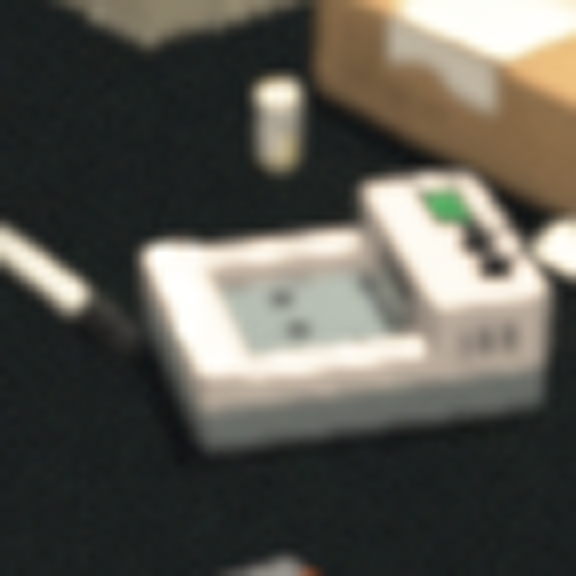

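```bash
cat > fit.py <<'E'
from h import *
import cv2
def render(n,polys,box,sig,ss=8):
    x0,y0,x1,y1=box; m=np.zeros(((y1-y0)*ss,(x1-x0)*ss),np.uint8)
    for P in polys:
        q=(proj(n,P)-[x0,y0]+.5)*ss-.5
        h=cv2.convexHull(q.astype(np.float32))[:,0]
        cv2.fillPoly(m,[np.round(h*16).astype(np.int32)],255,shift=4)
    m=cv2.GaussianBlur(m.astype(np.float32)/255,(0,0),abs(sig)*ss+.1)
    return cv2.resize(m,(x1-x0,y1-y0),interpolation=cv2.INTER_AREA)
def fit(n,img,box,polyf,p0,scales,mask=None):
    x0,y0,x1,y1=box; g=img[y0:y1,x0:x1].astype(float).mean(2)
    d=np.percentile(g,8); b=np.percentile(g,92); g=np.clip((g-d)/(b-d),0,1.05)
    def res(v):
        m=render(n,polyf(np.array(v[:-1])*scales),box,v[-1])
        w=np.ones_like(g) if mask is None else mask(m)
        A=m; r=(A-g)
        e=cv2.erode((m>.98).astype(np.uint8),np.ones((3,3)))  # ignore interior
        r[e>0]=0
        return r.ravel()
    c=lambda v:np.sum(res(v)**2)
    from scipy.optimize import minimize
    v0=np.r_[np.array(p0)/scales,.6]
    r=minimize(c,v0,method='Nelder-Mead',options=dict(maxiter=1500,xatol=.01,fatol=1e-4,initial_simplex=np.vstack([v0]+[v0+(1.5 if i<len(v0)-1 else .3)*np.eye(len(v0))[i] for i in range(len(v0))])))
    return r.x[:-1]*scales,r.x[-1],r.fun
CAR=np.array([(48,45,8),(48,-45,8),(-48,-45,5),(-48,45,5),(48,45,0),(48,-45,0),(-48,-45,0),(-48,45,0)])/1e3
def mixpolys(q):
    f,b=q[3],q[3]+.168; w=.0605
    return [tf(q,[(x,y,z) for x in(f,b) for y in(-w,w) for z in(0,.03)]),
            tf(q,[(x,y,z) for x in(f,.04925) for y in(-w,w) for z in(.0,.046)]),
            tf(q,[(x,y,z) for x in(f,-.03925) for y in(-w,w) for z in(.0,.05)]),
            tf(q,[(x,y,z) for x in(.04925,b) for y in(-w,w) for z in(0,.072)])]
if __name__=="__main__":
    f=cv2.imread("pics/top0.png")
    sc=np.array([1e-3,1e-3,.01])
    print(fit("top",f,(183,170,233,220),lambda p:[tf(p,CAR)],[.4919,.3051,.4516],sc))
    p=fit("top",f,(273,145,336,213),mixpolys,[.523,-.0118,-.3445,-.0625],np.array([1e-3,1e-3,.01,1e-3])); print(p)
E
python3 fit.py
```

```text
(array([0.49151302, 0.30582022, 0.45061978]), np.float64(0.7976707081675897), np.float64(10.581496246491678))
(array([ 0.5230474 , -0.01170694, -0.34455755, -0.06240879]), np.float64(0.7752642646914297), np.float64(5.188773495239993))
```

Run:
```python
from fit import *
f=cv2.imread("pics/side2.png")
# side: mixer has grey base -> bright saturate; use box tight
box=(256,186,318,231)
import fit as F
x0,y0,x1,y1=box
img=f.astype(np.float32); img[:]=np.clip(img,0,90)  # threshold so gray & white both 'bright'
for init in ([.523,-.0118,-.3445,-.0625],):
    p=fit("side",img,box,mixpolys,init,np.array([1e-3,1e-3,.01,1e-3])); print(p)
m=render("side",mixpolys(p[0]),box,.6); g=img[y0:y1,x0:x1].mean(2)
v=np.hstack([np.clip(g*2.5,0,255),m*255]); cv2.imwrite("pics/m1.png",cv2.resize(v,None,fx=6,fy=6))
```

```text
(array([ 0.52921724, -0.00110577, -0.31841505, -0.05946007]), np.float64(0.7849547317527845), np.float64(262.5224998634944))[ WARN:0@3.233] global loadsave.cpp:1063 imwrite_ Unsupported depth image for selected encoder is fallbacked to CV_8U.
```

View pics/m1.png

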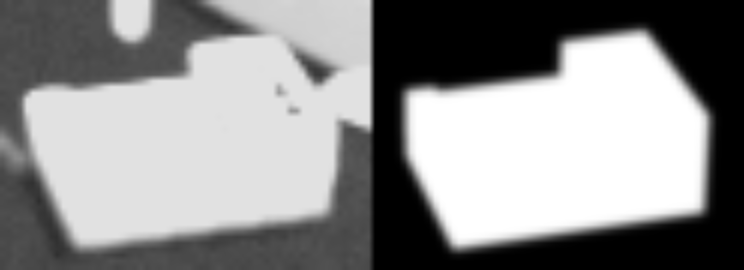

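Run:
```python
from fit import *
f=cv2.imread("pics/side2.png")
box=(256,186,318,231); x0,y0,x1,y1=box
img=np.clip(f,0,95).astype(np.float32)
for P in ([(104,0),(158,0),(158,46),(104,46)],[(170,0),(372,0),(372,75),(322,57),(262,24)],[(318,82),(335,66),(372,60),(372,132),(344,122)]):
    q=np.array(P)/6+[x0,y0]; cv2.fillPoly(img,[np.round(q*16).astype(np.int32)],(32,32,32),shift=4)
p=fit("side",img,box,mixpolys,[.523,-.0118,-.3445,-.0625],np.array([1e-3,1e-3,.01,1e-3])); print(p)
m=render("side",mixpolys(p[0]),box,.6); g=img[y0:y1,x0:x1].mean(2)
v=np.hstack([np.clip(g*2.5,0,255),m*255,np.abs(np.clip((g-32)/63,0,1)-m)*255]).astype(np.uint8); cv2.imwrite("pics/m2.png",cv2.resize(v,None,fx=4,fy=4))
```

```text
(array([ 0.52817082, -0.00067709, -0.3235731 , -0.0588241 ]), np.float64(0.5968512351222853), np.float64(17.35151052460098))
```

View pics/m2.png

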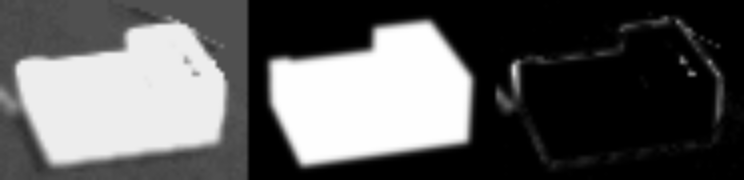

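```bash
cat >> h.py <<'E'
MIX=np.array([.5230,-.0117]); MYAW=-.3446; TY=-.00085; TZ=.016; TX=.002
def target(xt,zt,th,dy=0,yaw=0):
    """tool pose for tongue at bay x,z (mm), tilt th, bay y offset dy (mm)"""
    C=R.from_euler('ZY',[MYAW+yaw,-th]); M=R.from_euler('Z',MYAW)
    t=np.r_[MIX,.03]+M.apply([xt/1e3,dy/1e3,zt/1e3])
    return t+C.apply([TX+.048,TY,TZ]),toolR(MYAW+yaw,th)
def state():
    "tongue in bay from the TCP"
    p,r,o=tool(); m=r.as_matrix(); C=R.from_matrix(np.c_[m[:,1],np.cross(-m[:,0],m[:,1]),-m[:,0]])
    M=R.from_euler('Z',MYAW); t=p-C.apply([TX+.048,TY,TZ]); 
    tb=M.inv().apply(t-np.r_[MIX,.03])*1e3; z=(M.inv()*C).as_euler('ZYX')
    print("t",round(o["t"],2),"tongue bay mm",tb.round(2),"yaw,-tilt,roll",z.round(3),"F bay",M.inv().apply(o["ft_force"]).round(1),"open",round(o["opening"]*1e3,1))
    return o
E
python3 - <<'E'
from h import *
state()
goto(*target(-34.5,70,0))
P,T=target(-34.5,70,0); P2,T2=target(-34.5,60,.6); print((P2-P)*1e3,(T2*T.inv()).as_rotvec(degrees=True))
E
```

```text
t 6.3 tongue bay mm [-170.63  253.77  108.98] yaw,-tilt,roll [0.795 0.003 0.001] F bay [-0.2 -0.8 -1.8] open 11.0
shift [  43.7 -323.5  -38.8] turn [ -0.05  -0.17 -45.56]
[-16.72295923   6.00222036  15.43749351] [-1.16134037e+01 -3.23564389e+01 -1.61438437e-14]
```

Request:
{"api": "apply_moves", "payload": {
  "commands": [
    [5,-35,10,0,0,-5],
    [10,-70,15,0,0,-10],
    [15,-110,15,0,0,-15],
    [20,-150,15,0,0,-21],
    [26,-190,15,0,0,-27],
    [32,-230,15,0,0,-33],
    [37,-270,15,0,0,-39],
    [42,-305,15,0,0,-43.5],
    [43.7,-323.5,15,0,0,-45.6],
    [43.7,-323.5,15,0,0,-45.6],
    [43.7,-323.5,15,0,0,-45.6],
    [43.7,-323.5,15,0,0,-45.6]
  ]
}}

```text
t: 7.5
ee_pos: [0.5371, -0.0169, 0.1695]
tool_rot: [-0.578, -0.408, 0.579, -0.406]
ft_force: [0.1, -0.0, -2.1]
opening: 0.0108
```

Request:
{"api": "apply_moves", "payload": {
  "commands": [
    [0,0,0,0,0,0],
    [0,0,0,0,0,0],
    [0,0,0,0,0,0]
  ]
}}

```text
t: 7.8
ee_pos: [0.5371, -0.0164, 0.1695]
tool_rot: [-0.578, -0.409, 0.578, -0.406]
ft_force: [0.1, 0.7, -1.6]
opening: 0.011
```

Run:
```python
from h import *
state()
goto(*target(-34.5,60,.6))
```

```text
t 7.8 tongue bay mm [-35.21   1.08 123.64] yaw,-tilt,roll [0.002 0.004 0.001] F bay [-0.1  0.7 -1.6] open 11.0
shift [-16.5   4.7 -38. ] turn [-11.7  -32.54  -0.1 ]
```

Request:
{"api": "apply_moves", "payload": {
  "commands": [
    [-3,1,0,-2,-5.5,0],
    [-6,2,-5,-4,-11,0],
    [-9,3,-10,-6,-16.5,0],
    [-12,4,-15,-8,-22,0],
    [-15,5,-20,-10,-27.5,-0.1],
    [-16.5,4.7,-25,-11.7,-32.5,-0.1],
    [-16.5,4.7,-25,-11.7,-32.5,-0.1],
    [-16.5,4.7,-25,-11.7,-32.5,-0.1],
    [-16.5,4.7,-25,-11.7,-32.5,-0.1]
  ]
}}

```text
t: 8.7
ee_pos: [0.5214, -0.0119, 0.1453]
tool_rot: [0.673, 0.218, -0.433, 0.559]
ft_force: [1.1, 1.2, -1.4]
opening: 0.0109
```

Request:
{"api": "apply_moves", "payload": {
  "commands": [
    [0,0,0,0,0,0],
    [0,0,0,0,0,0]
  ]
}}

```text
t: 8.9
ee_pos: [0.5219, -0.0121, 0.1457]
tool_rot: [0.673, 0.218, -0.433, 0.559]
ft_force: [-0.9, -0.8, -2.5]
opening: 0.0111
```

```bash
cat >> h.py <<'E'
def Theld(th=None):
    p,r,o=tool(); m=r.as_matrix(); C=R.from_matrix(np.c_[m[:,1],np.cross(-m[:,0],m[:,1]),-m[:,0]])
    return lambda P: C.apply(np.array(P,float)/1e3-np.array([TX,TY,TZ]))+p
def look(n,tag,h=36,s=8,ov=True):
    import cv2
    f=np.ascontiguousarray(manip.grab_frame(n)[:,:,::-1]); cv2.imwrite(f"pics/{n}{tag}.png",f)
    u=proj(n,[(MIX[0],MIX[1],.06)])[0].astype(int); b=(u[0]-h,u[1]-h,u[0]+h,u[1]+h)
    overlay(n,f,b,s,[],f"pics/v{n}{tag}.png")
    overlay(n,f,b,s,mixlines([*MIX,MYAW])+carlines(Theld()),f"pics/w{n}{tag}.png")
E
python3 - <<'E'
from h import *
state()
goto(*target(-34.5,60,.6))
look("side","3");look("top","3")
E
```

```text
t 8.9 tongue bay mm [-33.19   0.17  74.3 ] yaw,-tilt,roll [-0.001 -0.599  0.   ] F bay [-0.6 -1.  -2.5] open 11.1
shift [ -1.3   0.3 -14.3] turn [-0.04 -0.07  0.05]
```

View pics/wside3.png

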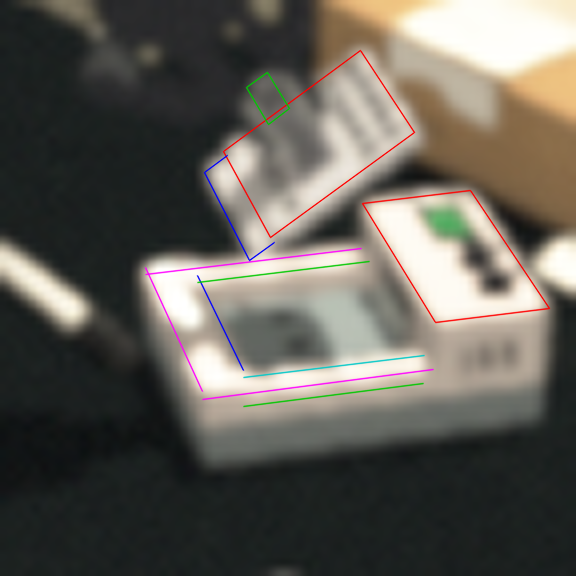

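View pics/vside3.png

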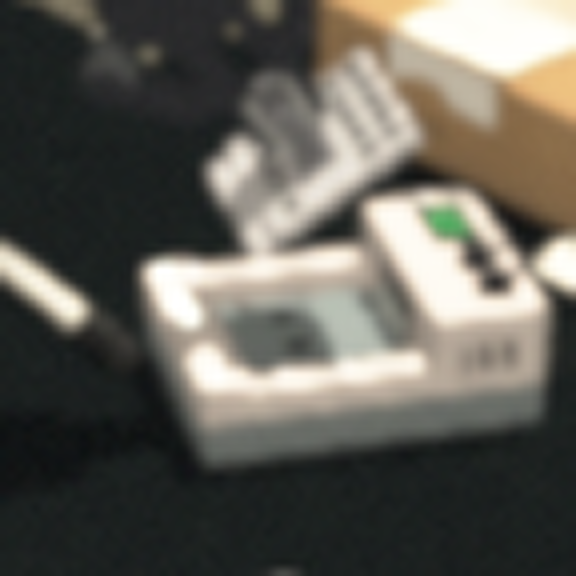

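View pics/wtop3.png

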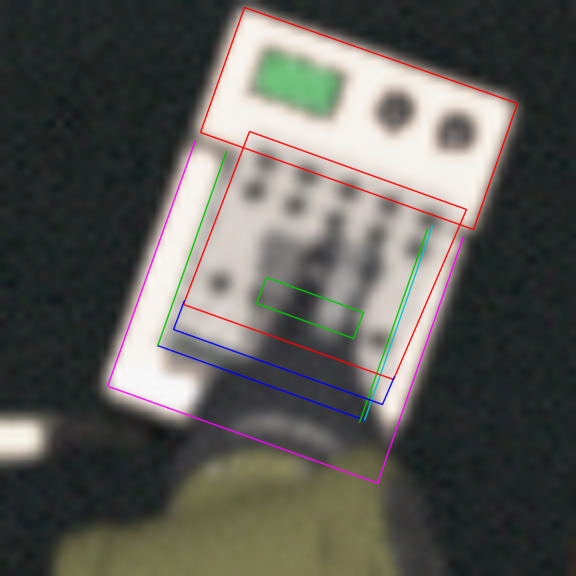

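Run:
```python
from h import *
import cv2
A=[(150,235),(205,208),(258,183),(311,157),(363,131),(172,273),(224,249),(278,226),(330,201),(384,176),(235,415),(289,388),(343,363),(396,337),(448,311)]
p=[.4915,.3058,.4506]
W=[]
for a in A:
    P=onplane("top",orig(a,12,183,170),.008)[:2]-p[:2]; c,s=np.cos(p[2]),np.sin(p[2])
    W.append([(c*P[0]+s*P[1])*1e3,(-s*P[0]+c*P[1])*1e3,8])
W=np.array(W);print(W[:,:2].round(1).tolist())
# regular: average over rows/cols
q=proj("top",Theld()(W)); u=proj("top",[(MIX[0],MIX[1],.06)])[0].astype(int); o=u-25
print(o,((q-o+.5)*12-.5).round(0).tolist())
f=cv2.imread("pics/top3.png"); overlay("top",f,(o[0],o[1],o[0]+50,o[1]+50),12,[],"pics/z1.png")
```

```text
[[37.8, 34.6], [38.0, 16.9], [37.9, -0.1], [38.0, -17.2], [38.3, -34.1], [25.0, 33.6], [24.8, 17.0], [24.0, 0.0], [24.0, -16.7], [23.8, -33.9], [-20.3, 34.7], [-20.0, 17.3], [-20.2, 0.1], [-20.1, -17.0], [-19.8, -33.8]]
[276 159] [[266.0, 111.0], [330.0, 134.0], [392.0, 156.0], [453.0, 177.0], [515.0, 198.0], [254.0, 154.0], [313.0, 176.0], [373.0, 200.0], [433.0, 221.0], [495.0, 244.0], [195.0, 295.0], [256.0, 316.0], [317.0, 338.0], [377.0, 359.0], [437.0, 380.0]]
```

View pics/z1.png

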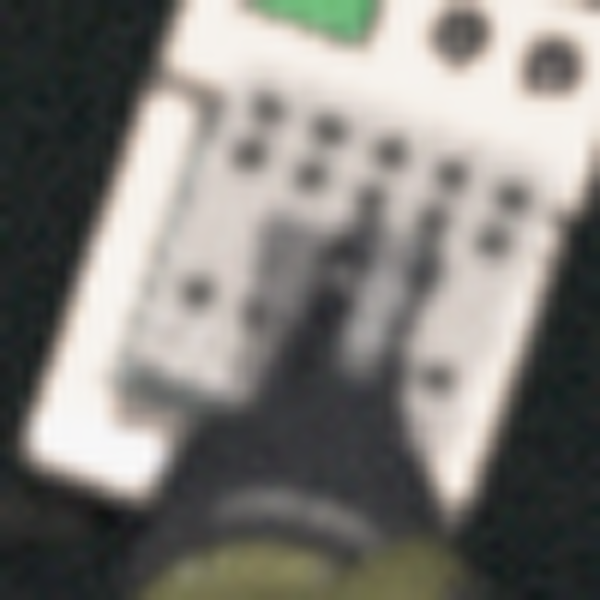

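The image-top wells match the predicted pixels within 0.3 px, for example (266,110) against (266,111). So the carrier's pose in the hand is confirmed.

Run:
```python
from h import *
state()
goto(*target(-34,30,.6));goto(*target(-34,3,.6))
```

```text
t 9.0 tongue bay mm [-33.53   0.1   74.03] yaw,-tilt,roll [-0.001 -0.598  0.   ] F bay [-0.9  0.  -1.3] open 10.9
shift [ -0.5   0.1 -44. ] turn [-0.03 -0.08  0.04]
shift [ -0.5   0.1 -71. ] turn [-0.03 -0.08  0.04]
```

Request:
{"api": "apply_moves", "payload": {
  "commands": [
    [-0.5,0,-15,0,0,0],
    [-0.5,0,-30,0,0,0],
    [-0.5,0,-42,0,0,0],
    [-0.5,0,-50,0,0,0],
    [-0.5,0,-55,0,0,0],
    [-0.5,0,-60,0,0,0],
    [-0.5,0,-60,0,0,0],
    [-0.5,0,-60,0,0,0]
  ]
}}

```text
t: 9.8
ee_pos: [0.5213, -0.0121, 0.0857]
tool_rot: [0.673, 0.218, -0.433, 0.559]
ft_force: [-0.4, 0.1, -2.3]
opening: 0.0109
```

Run:
```python
from h import *
state()
goto(*target(-34,3,.6))
look("side","4"); look("top","4")
```

```text
t 9.8 tongue bay mm [-33.81  -0.05  14.29] yaw,-tilt,roll [-0.001 -0.599  0.   ] F bay [-0.4 -0.  -2.3] open 10.9
shift [ -0.2   0.2 -11.2] turn [-0.03 -0.07  0.05]
```

View pics/vside4.png

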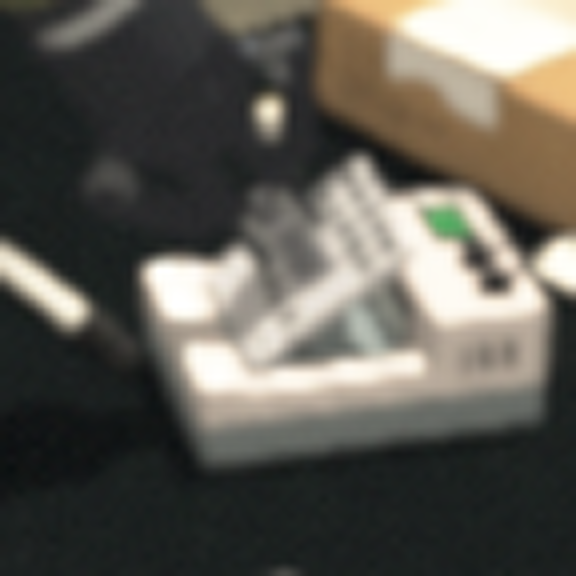

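View pics/vtop4.png

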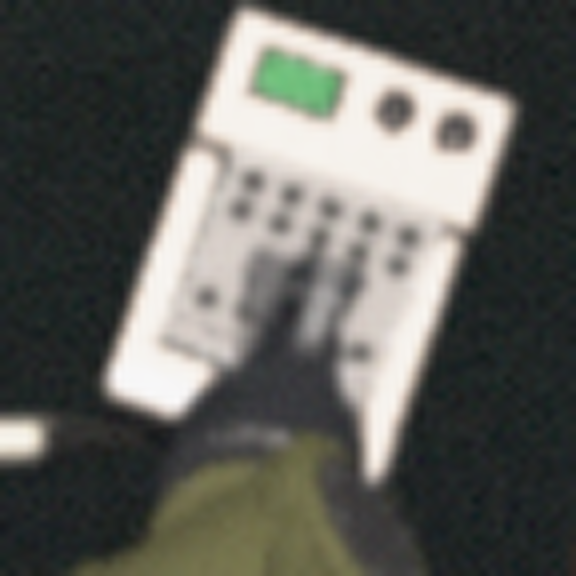

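Request:
{"api": "apply_moves", "payload": {
  "commands": [
    [0,0,-4,0,0,0],
    [0,0,-8,0,0,0],
    [0,0,-10.5,0,0,0],
    [0,0,-10.5,0,0,0],
    [0,0,-10.5,0,0,0]
  ]
}}

```text
t: 10.4
ee_pos: [0.5213, -0.012, 0.0753]
tool_rot: [0.673, 0.218, -0.433, 0.559]
ft_force: [0.1, -0.1, -1.8]
opening: 0.0106
```

Run:
```python
from h import *
state()
goto(*target(-44.5,3,.6))
```

```text
t 10.4 tongue bay mm [-3.376e+01 -1.000e-02  3.850e+00] yaw,-tilt,roll [-0.001 -0.599  0.   ] F bay [ 0.1 -0.  -1.8] open 10.6
shift [-10.1   3.7  -0.8] turn [-0.03 -0.06  0.04]
```

Request:
{"api": "apply_moves", "payload": {
  "commands": [
    [-2.5,0.9,-0.5,0,0,0],
    [-5,1.8,-0.8,0,0,0],
    [-7.5,2.7,-0.8,0,0,0],
    [-10,3.6,-0.8,0,0,0],
    [-10,3.6,-0.8,0,0,0],
    [-10,3.6,-0.8,0,0,0]
  ]
}}

```text
t: 11.0
ee_pos: [0.5114, -0.0084, 0.0746]
tool_rot: [0.673, 0.218, -0.433, 0.559]
ft_force: [-0.2, -0.2, -2.1]
opening: 0.0109
```

Run:
```python
from h import *
state()
for a in ((-45,3,.45),(-45.5,3,.3),(-46.5,2.5,.2)): goto(*target(*a))
look("side","5")
```

```text
t 11.0 tongue bay mm [-44.35   0.07   3.17] yaw,-tilt,roll [-0.001 -0.599  0.   ] F bay [-0.1 -0.3 -2.1] open 10.9
shift [ 4.8 -1.8 -5.4] turn [2.88 8.05 0.04]
shift [  9.   -3.3 -11.5] turn [ 5.78 16.13  0.04]
shift [ 10.7  -3.9 -16.5] turn [ 7.72 21.53  0.04]
```

View pics/wside5.png

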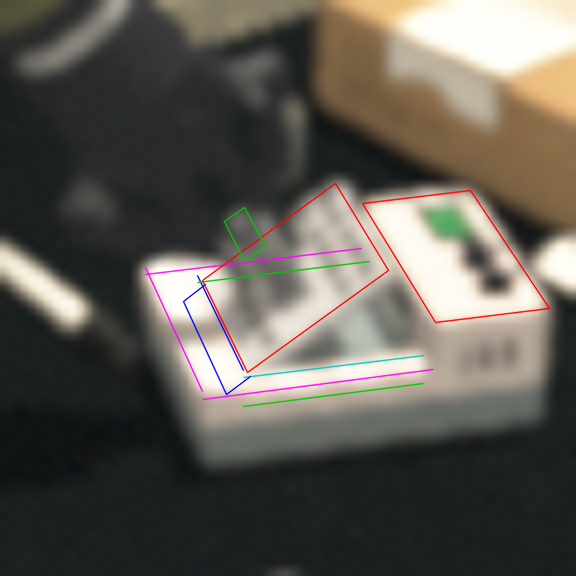

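Request:
{"api": "apply_moves", "payload": {
  "commands": [
    [1.7,-0.6,-1.8,0.96,2.7,0],
    [3.3,-1.2,-3.6,1.92,5.4,0],
    [4.8,-1.8,-5.4,2.88,8.05,0],
    [6.3,-2.3,-7.4,3.85,10.75,0],
    [7.7,-2.8,-9.4,4.8,13.4,0],
    [9,-3.3,-11.5,5.8,16.1,0],
    [9,-3.3,-11.5,5.8,16.1,0],
    [9,-3.3,-11.5,5.8,16.1,0],
    [9,-3.3,-11.5,5.8,16.1,0]
  ]
}}

```text
t: 11.95
ee_pos: [0.52, -0.0117, 0.0629]
tool_rot: [0.633, 0.315, -0.511, 0.489]
ft_force: [-0.8, -0.3, -2.0]
opening: 0.0109
```

Run:
```python
from h import *
state()
for a in ((-46.5,2.5,.25),(-47,2,.18),(-47.5,1.5,.12),(-47.8,1,.08)): goto(*target(*a))
```

```text
t 11.95 tongue bay mm [-45.81  -0.09   2.78] yaw,-tilt,roll [-0.001 -0.301  0.   ] F bay [-0.7 -0.6 -2. ] open 10.9
shift [ 0.8 -0.1 -2.5] turn [0.98 2.75 0.04]
shift [ 2.1 -0.6 -6.2] turn [2.34 6.53 0.04]
shift [ 2.9 -0.9 -9.5] turn [3.5  9.76 0.04]
shift [  3.4  -1.1 -11.9] turn [ 4.28 11.92  0.04]
```

Request:
{"api": "apply_moves", "payload": {
  "commands": [
    [0.8,-0.1,-2.5,1,2.75,0],
    [1.4,-0.4,-4.3,1.65,4.6,0],
    [2.1,-0.6,-6.2,2.34,6.5,0],
    [2.1,-0.6,-6.2,2.34,6.5,0],
    [2.1,-0.6,-6.2,2.34,6.5,0]
  ]
}}

```text
t: 12.45
ee_pos: [0.5219, -0.0122, 0.0566]
tool_rot: [0.613, 0.353, -0.539, 0.457]
ft_force: [-0.2, 0.9, -2.1]
opening: 0.0111
```

Run:
```python
from h import *
state()
for a in ((-47.5,1.5,.12),(-47.8,1,.08),(-48,.5,.04),(-48,0,0),(-48,-1.5,-.0)): goto(*target(*a))
look("side","6"); look("top","6")
```

```text
t 12.45 tongue bay mm [-4.716e+01  4.000e-02  1.800e+00] yaw,-tilt,roll [-0.001 -0.181 -0.   ] F bay [-0.5  0.8 -2.1] open 11.1
shift [ 1.  -0.4 -3.2] turn [1.2  3.31 0.04]
shift [ 1.5 -0.6 -5.6] turn [1.98 5.47 0.04]
shift [ 2.1 -0.8 -8.1] turn [2.75 7.63 0.04]
shift [  2.7  -1.  -10.6] turn [3.53 9.78 0.04]
shift [  2.7  -1.  -12.1] turn [3.53 9.78 0.04]
```

View pics/wtop6.png

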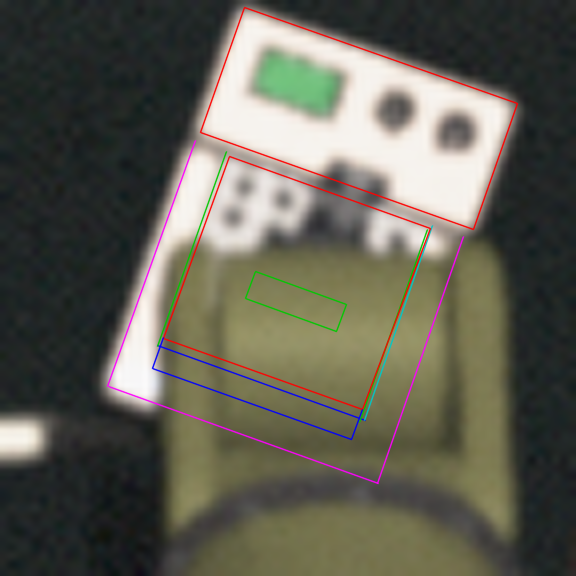

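View pics/wside6.png

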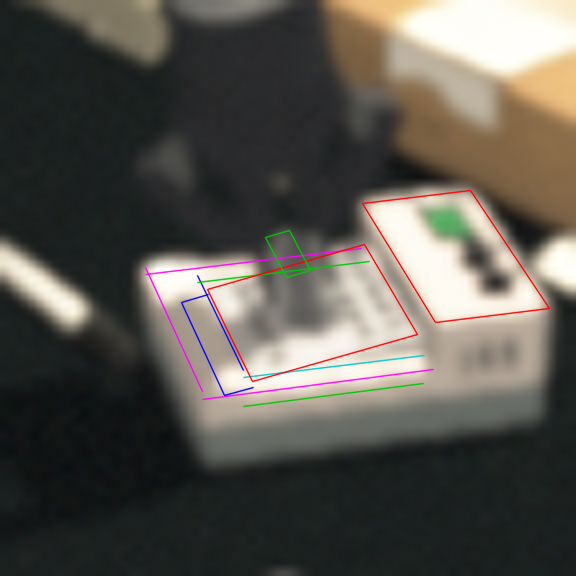

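Request:
{"api": "apply_moves", "payload": {
  "commands": [
    [0.5,-0.2,-1.6,0.6,1.65,0],
    [1,-0.4,-3.2,1.2,3.3,0],
    [1.3,-0.5,-4.4,1.6,4.4,0],
    [1.5,-0.6,-5.6,2,5.5,0],
    [1.5,-0.6,-5.6,2,5.5,0],
    [1.5,-0.6,-5.6,2,5.5,0]
  ]
}}

```text
t: 13.15
ee_pos: [0.522, -0.0122, 0.0507]
tool_rot: [0.593, 0.384, -0.562, 0.429]
ft_force: [-8.6, 4.3, 1.7]
opening: 0.0109
```

Run:
```python
from h import *
o=state();print(o["wrist_torque"])
for a in ((-48,.5,.04),(-48,0,0),(-48,-1.5,-.0),(-48,-1,-.03)): goto(*target(*a))
```

```text
t 13.15 tongue bay mm [-4.934e+01  3.000e-02  8.700e-01] yaw,-tilt,roll [-0.    -0.077 -0.   ] F bay [-9.5  1.1  1.7] open 10.9
[0.70352963 1.4368115  0.16345639]
shift [ 1.9 -0.7 -2.2] turn [0.73 1.97 0.02]
shift [ 2.5 -0.9 -4.7] turn [1.5  4.13 0.02]
shift [ 2.5 -0.9 -6.2] turn [1.5  4.13 0.02]
shift [ 3.  -1.1 -7.2] turn [2.08 5.75 0.02]
```

Request:
{"api": "apply_moves", "payload": {
  "commands": [
    [0.7,-0.3,-1.2,0.4,1,0],
    [1.4,-0.5,-2.3,0.75,2,0],
    [1.7,-0.6,-3.6,1.1,3,0],
    [2,-0.7,-5,1.5,4.1,0],
    [2,-0.7,-5,1.5,4.1,0],
    [2,-0.7,-5,1.5,4.1,0]
  ]
}}

```text
t: 13.75
ee_pos: [0.5242, -0.0129, 0.0461]
tool_rot: [0.579, 0.406, -0.578, 0.407]
ft_force: [-4.0, 1.4, 4.8]
opening: 0.0107
```

Run:
```python
from h import *
o=state();print(o["wrist_torque"])
for a in ((-48,0,0),(-48,-1.5,-.0),(-48,-1,-.03)): goto(*target(*a))
look("side","7"); look("top","7")
```

```text
t 13.75 tongue bay mm [-48.4    0.13   0.06] yaw,-tilt,roll [-0.    -0.001  0.   ] F bay [-4.3 -0.   4.8] open 10.7
[0.29491795 0.75164177 0.00987915]
shift [ 0.4 -0.2 -0.1] turn [0.01 0.06 0.03]
shift [ 0.4 -0.2 -1.6] turn [0.01 0.06 0.03]
shift [ 0.8 -0.4 -2.6] turn [0.59 1.68 0.03]
```

View pics/wtop7.png

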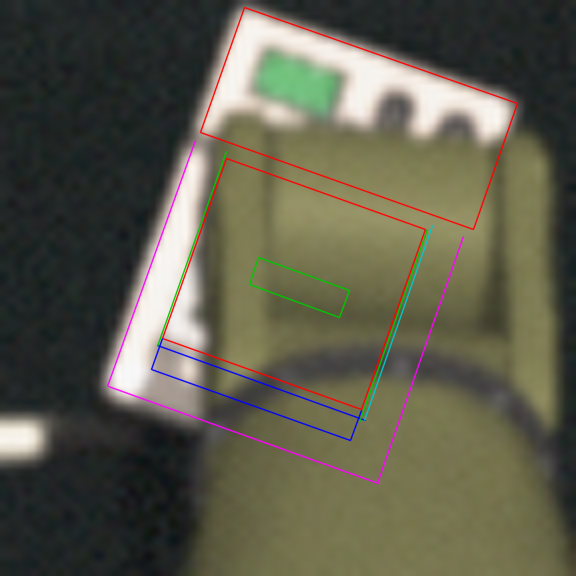

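View pics/wside7.png

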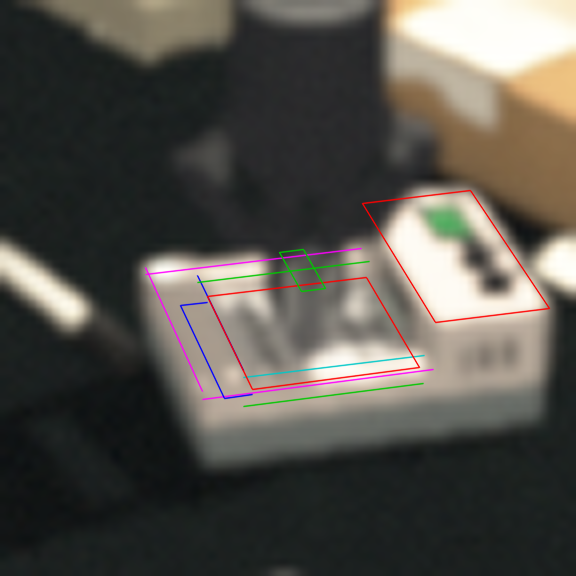

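Request:
{"api": "apply_moves", "payload": {
  "commands": [
    [0.2,-0.1,-1,0.2,0.6,0],
    [0.3,-0.1,-2,0.5,1.2,0],
    [0.4,-0.2,-3,0.7,2,0],
    [0.4,-0.2,-3,0.7,2,0],
    [0.4,-0.2,-3,0.7,2,0]
  ]
}}

```text
t: 14.35
ee_pos: [0.5241, -0.0129, 0.0463]
tool_rot: [-0.571, -0.417, 0.586, -0.396]
ft_force: [-33.9, 5.1, 51.2]
opening: 0.0114
```

Run:
```python
from h import *
o=state();print(o["wrist_torque"],R.from_euler('Z',MYAW).inv().apply(o["wrist_torque"]))
```

```text
t 14.35 tongue bay mm [-49.08   0.14   2.17] yaw,-tilt,roll [ 0.     0.036 -0.   ] F bay [-33.6  -6.6  51.2] open 11.4
[0.4821333  4.52412834 0.00594768] [-1.07455304  4.42103218  0.00594768]
```

Run:
```python
from h import *
goto(*target(-48.6,0,0))
```

```text
shift [-0.1 -0.1 -0.3] turn [-0.69 -1.97 -0.  ]
```

Request:
{"api": "apply_moves", "payload": {
  "commands": [
    [0,0,0,-0.4,-1,0],
    [0,0,0,-0.7,-2,0],
    [0,0,0,-0.7,-2,0],
    [0,0,0,-0.7,-2,0]
  ]
}}

```text
t: 14.75
ee_pos: [0.5243, -0.0129, 0.0462]
tool_rot: [0.578, 0.407, -0.578, 0.407]
ft_force: [-0.2, 0.8, 0.7]
opening: 0.0108
```

Run:
```python
from h import *
o=state();print(R.from_euler('Z',MYAW).inv().apply(o["wrist_torque"]))
look("side","8",22,13)
```

```text
t 14.75 tongue bay mm [-48.34   0.16   0.2 ] yaw,-tilt,roll [-0.    -0.001  0.   ] F bay [-0.5  0.7  0.7] open 10.8
[ 0.12442128  0.09854067 -0.01339769]
```

View pics/vside8.png

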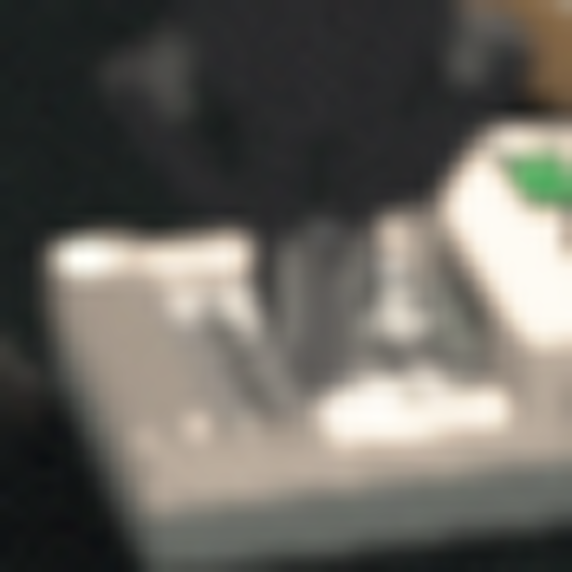

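Request:
{"api": "apply_moves", "payload": {
  "commands": [
    [0,0,0,0,0,0],
    [0,0,0,0,0,0],
    [0,0,0,0,0,0],
    [0,0,0,0,0,0],
    [0,0,0,0,0,0]
  ],
  "fingers": 0.58
}}

```text
t: 15.3
ee_pos: [0.5243, -0.0129, 0.0462]
tool_rot: [0.578, 0.407, -0.578, 0.407]
ft_force: [-0.3, -0.4, 0.4]
opening: 0.0356
```

Request:
{"api": "apply_moves", "payload": {
  "commands": [
    [0,0,10,0,0,0],
    [0,0,25,0,0,0],
    [0,0,50,0,0,0],
    [0,0,80,0,0,0],
    [0,0,110,0,0,0],
    [-40,0,140,0,0,0],
    [-80,0,140,0,0,0],
    [-80,0,140,0,0,0],
    [-80,0,140,0,0,0]
  ]
}}

```text
t: 16.2
ee_pos: [0.4444, -0.0129, 0.1873]
tool_rot: [0.579, 0.406, -0.578, 0.407]
ft_force: [0.3, 0.2, 0.2]
opening: 0.036
```

Run:
```python
from h import *
o=state();print(o["opening"],o["ft_force"])
look("side","9",22,13)
look("top","9",30,10)
```

```text
t 16.2 tongue bay mm [-123.55  -26.87  141.19] yaw,-tilt,roll [-0.    -0.002  0.   ] F bay [0.2 0.3 0.2] open 36.0
0.03597464720589564 [0.28467586 0.20675561 0.2471001 ]
```

View pics/vside9.png

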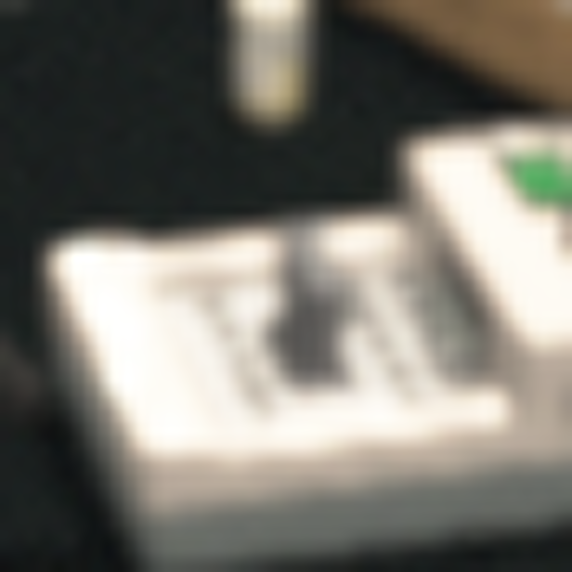

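View pics/vtop9.png

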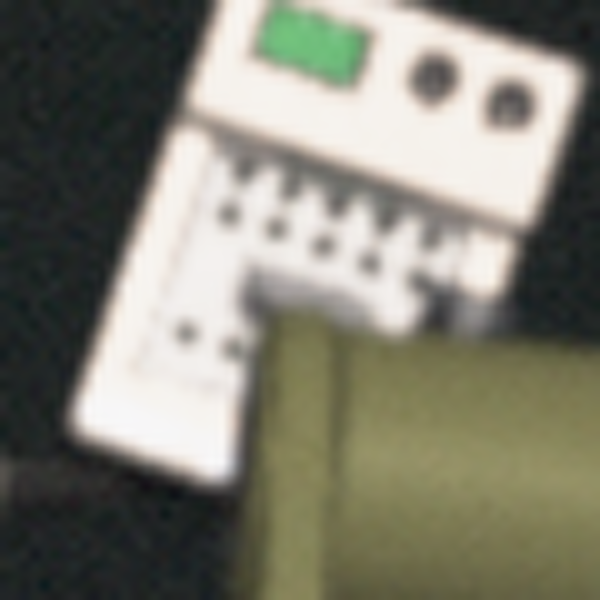

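Request:
{"api": "apply_moves", "payload": {
  "commands": [
    [0,40,20,0,0,0],
    [0,80,40,0,0,0],
    [0,120,40,0,0,0],
    [0,160,40,0,0,0],
    [0,200,40,0,0,0],
    [0,240,40,0,0,0],
    [0,240,40,0,0,0],
    [0,240,40,0,0,0]
  ]
}}

```text
t: 17.1
ee_pos: [0.4453, 0.2277, 0.226]
tool_rot: [-0.578, -0.407, 0.578, -0.408]
ft_force: [0.6, -0.1, -0.4]
opening: 0.0357
```

Run:
```python
from h import *
import cv2
W=np.array([(x,y,8) for x in(38,24.3,-20.1) for y in(34.2,17,0,-17,-34)])
f=np.ascontiguousarray(manip.grab_frame("top")[:,:,::-1]); cv2.imwrite("pics/top10.png",f)
u=proj("top",[(*MIX,.04)])[0].astype(int); o=u-25
overlay("top",f,(o[0],o[1],o[0]+50,o[1]+50),12,[],"pics/z2.png")
M=R.from_euler('Z',MYAW)
for dx,th in((-.3,0),(-.3,.08)):
    C=R.from_euler('ZY',[MYAW,-th]); P=np.r_[MIX,.03]+M.apply([(-48+dx)/1e3,0,0])+C.apply((W+[48,0,0])/1e3)
    print(dx,th,((proj("top",P)-o+.5)*12-.5).round(0).astype(int).tolist())
f=np.ascontiguousarray(manip.grab_frame("side")[:,:,::-1]); cv2.imwrite("pics/side10.png",f)
u=proj("side",[(*(MIX+[.02,0]),.05)])[0].astype(int)
overlay("side",f,(u[0]-20,u[1]-20,u[0]+20,u[1]+20),15,[],"pics/z3.png")
```

```text
-0.3 0 [[244, 151], [301, 171], [357, 191], [413, 211], [470, 231], [228, 196], [285, 216], [341, 236], [397, 256], [454, 276], [176, 342], [233, 362], [290, 382], [346, 403], [402, 423]]
-0.3 0.08 [[245, 151], [302, 172], [359, 192], [415, 212], [472, 232], [229, 197], [286, 217], [342, 237], [399, 257], [455, 277], [176, 344], [233, 364], [290, 384], [346, 404], [403, 425]]
```

View pics/z2.png

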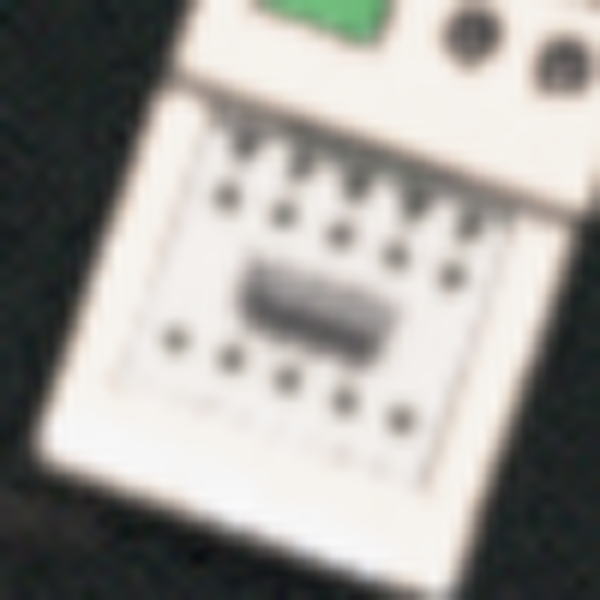

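View pics/z3.png

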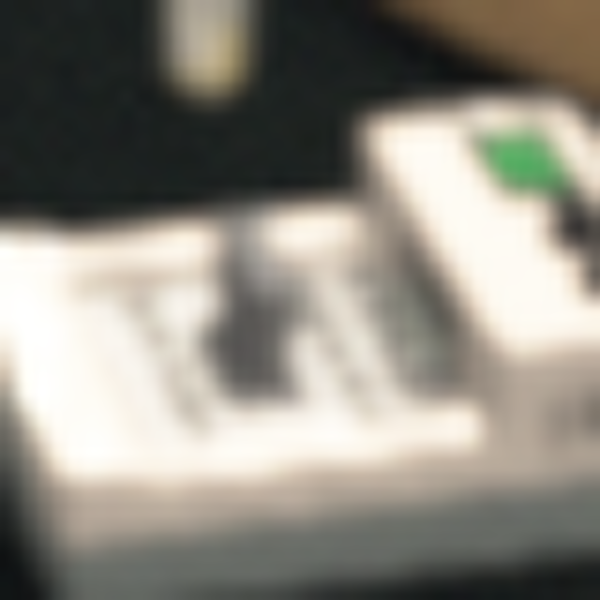

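Run:
```python
from h import *
import cv2
f=cv2.imread("pics/side10.png")
u=proj("side",[(*(MIX+[.02,0]),.05)])[0].astype(int); b=(u[0]-20,u[1]-20,u[0]+20,u[1]+20)
M=R.from_euler('Z',MYAW); ims=[]
for th in(0,.08):
    C=R.from_euler('ZY',[MYAW,-th]); T=lambda P:np.r_[MIX,.03]+M.apply([-.0483,0,0])+C.apply((np.array(P,float)+[48,0,0])/1e3)
    L=carlines(T)+[(T([(x,y,8),(x+.1,y,8)]),(0,255,255)) for x in(38,24.3,-20.1) for y in(34.2,17,0,-17,-34)]+mixlines([*MIX,MYAW])[:1]
    overlay("side",f,b,10,L,"pics/t.png"); ims.append(cv2.imread("pics/t.png"))
cv2.imwrite("pics/z4.png",np.hstack(ims))
```

```text
(no output)
```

View pics/z4.png

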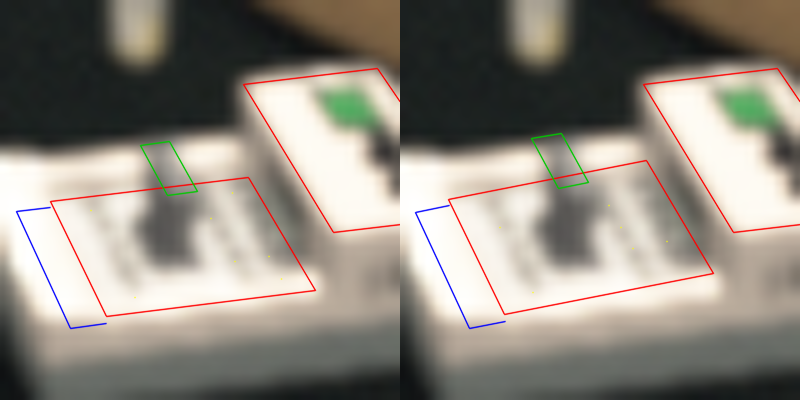

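Run:
```python
from h import *
M=R.from_euler('Z',MYAW)
goto(np.r_[MIX,0]+M.apply([.006,0,.10]),toolR(MYAW,0))
```

```text
shift [  83.3 -240.3 -126.4] turn [0.04 0.04 0.03]
```

Request:
{"api": "apply_moves", "payload": {
  "commands": [
    [14,-40,0,0,0,0],
    [28,-80,0,0,0,0],
    [42,-120,0,0,0,0],
    [56,-160,0,0,0,0],
    [70,-200,-20,0,0,0],
    [83.5,-240,-50,0,0,0],
    [83.5,-240,-90,0,0,0],
    [83.5,-240,-120,0,0,0],
    [83.5,-240,-126,0,0,0],
    [83.5,-240,-126,0,0,0],
    [83.5,-240,-126,0,0,0],
    [83.5,-240,-126,0,0,0]
  ],
  "fingers": 1.0
}}

```text
t: 18.4
ee_pos: [0.5297, -0.0135, 0.1021]
tool_rot: [0.579, 0.406, -0.578, 0.408]
ft_force: [0.2, -0.3, -0.2]
opening: 0.0001
```

Request:
{"api": "apply_moves", "payload": {
  "commands": [
    [0,0,-5,0,0,0],
    [0,0,-10,0,0,0],
    [0,0,-15,0,0,0],
    [0,0,-19,0,0,0],
    [0,0,-22,0,0,0],
    [0,0,-22,0,0,0],
    [0,0,-22,0,0,0]
  ]
}}

```text
t: 19.1
ee_pos: [0.5297, -0.0135, 0.0801]
tool_rot: [0.579, 0.406, -0.578, 0.408]
ft_force: [-1.2, -0.0, 0.9]
opening: 0.0002
```

Request:
{"api": "apply_moves", "payload": {
  "commands": [
    [0,0,-1,0,0,0],
    [0,0,-2,0,0,0],
    [0,0,-2,0,0,0],
    [0,0,-2,0,0,0]
  ]
}}

```text
t: 19.5
ee_pos: [0.5297, -0.0135, 0.0781]
tool_rot: [0.579, 0.406, -0.578, 0.408]
ft_force: [0.2, 0.0, -0.8]
opening: 0.0001
```

Request:
{"api": "apply_moves", "payload": {
  "commands": [
    [0,0,-1.5,0,0,0],
    [0,0,-3,0,0,0],
    [0,0,-3,0,0,0]
  ]
}}

```text
t: 19.8
ee_pos: [0.5296, -0.0135, 0.0749]
tool_rot: [0.579, 0.406, -0.578, 0.408]
ft_force: [-0.1, 0.1, -0.9]
opening: -0.0008
```

Request:
{"api": "apply_moves", "payload": {
  "commands": [
    [0,0,-0.7,0,0,0],
    [0,0,-1.5,0,0,0],
    [0,0,-1.5,0,0,0]
  ]
}}

```text
t: 20.1
ee_pos: [0.5295, -0.0135, 0.0732]
tool_rot: [0.579, 0.406, -0.578, 0.408]
ft_force: [-0.3, -0.1, 0.6]
opening: 0.0
```

Request:
{"api": "apply_moves", "payload": {
  "commands": [
    [0,0,-0.5,0,0,0],
    [0,0,-1,0,0,0],
    [0,0,-1,0,0,0]
  ]
}}

```text
t: 20.4
ee_pos: [0.5297, -0.0135, 0.0731]
tool_rot: [0.579, 0.406, -0.578, 0.408]
ft_force: [-4.9, 0.6, 10.8]
opening: -0.0003
```

Request:
{"api": "apply_moves", "payload": {
  "commands": [
    [0,0,20,0,0,0],
    [0,0,60,0,0,0],
    [0,0,105,0,0,0],
    [0,0,145,0,0,0],
    [-30,40,150,0,0,0],
    [-50,85,150,0,0,0],
    [-60,130,150,0,0,0],
    [-70,175,150,0,0,0],
    [-70,215,150,0,0,0],
    [-70,215,150,0,0,0],
    [-70,215,150,0,0,0],
    [-70,215,150,0,0,0]
  ]
}}

```text
t: 21.6
ee_pos: [0.4597, 0.2008, 0.223]
tool_rot: [0.579, 0.406, -0.578, 0.408]
ft_force: [-0.0, -0.7, 0.2]
opening: -0.0001
```

Run:
```python
from h import *
import cv2
a=cv2.imread("pics/top0.png")
f=np.ascontiguousarray(manip.grab_frame("top")[:,:,::-1]); cv2.imwrite("pics/top11.png",f)
u=proj("top",[(*MIX,.04)])[0].astype(int); o=u-25
z=cv2.resize(f[o[1]:o[1]+50,o[0]:o[0]+50],(384,384),interpolation=cv2.INTER_CUBIC)
cv2.imwrite("pics/z5.png",np.hstack([z,f[:,100:512]]))
print(tool()[2]["t"],tool()[2]["ft_force"])
```

```text
21.65 [-0.01185567  0.65102295 -0.70017663]
```

View pics/z5.png

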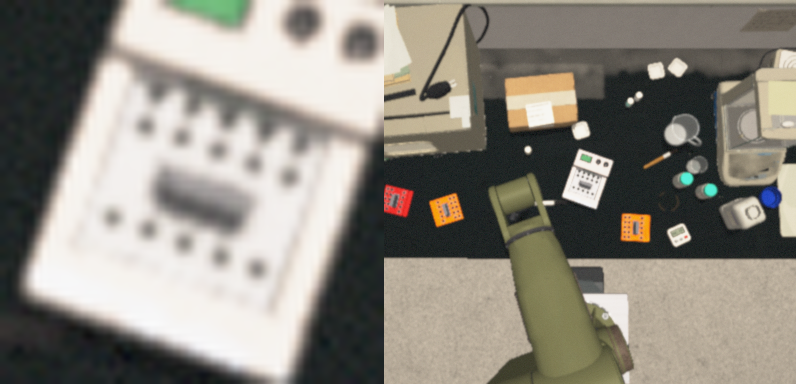

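The carrier sits in the bay with its wells and rib squared to the mixer. The vial, timer, beaker and jars are where they were, and only the pen's white end shows beside the arm. Handing the job in.

Run:
```python
from plant import manip
print(manip.finish_job())
```

```text
the job is handed in; nothing more can be done
None
```

The carrier is back in the bay and released, and I handed the job in at about 21.7 s. I gripped it by its rib, tilted it 0.6 rad and slid the tongue under the lip. I then levelled it past the catch and pressed it home with about 51 N before letting go.

**Last checks:**
- **Position:** the wells lie within about 0.6 px (about 2 mm) of their predicted seated pixels in the top picture.
- **Height:** a closed-finger touch on the rib top met resistance at z = 73.1 mm, against 73.0 mm for a fully seated carrier.
- **Grip before release:** with the tool level, the side force and torque from the catch had dropped to almost nothing.
- **Other items:** the vial, timer, beaker and jar looked unmoved in the last top picture. The arm hid part of the pen, but nothing touched it.

**Not directly confirmed:**
- **Catch:** I never clearly saw it sprung out over the rear edge. I infer it from the seated height and the vanished catch force.
- **Side-camera fit:** an outline fit of the mixer from the side camera came out about 11 mm off the top-camera fit. I put this down to my simplified model of the mixer's base and used the top camera. The side overlays agreed with that to about 1 px.

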